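# Index the bottle feeder to the reader with its ratchet lever

## Robot

A 7-joint arm with a two-finger parallel gripper is mounted at the origin on a cart in front of the work surface, level with it; the furniture and walls round the work are solid. World frame = base frame: x ahead of the robot, y to its left, z up, the work surface at z = 0. Lengths are in m, angles in rad, forces in N, time in s.
With the tool pointing down it reaches from about 0.35 to 0.9 m from the base axis. Payload 7.2 kg.
Tool frame: the origin (TCP) lies on the centre line of the jaws, within the pads' length; the fingertips stand arm.tip_reach ahead of it and the grasp point (between the pads) lies 8 mm behind it (arm.tip_reach is the distance from the TCP to the fingertips, in m); z points along the fingers, y is the line along which they close (so a half turn about z gives the same grasp; the last joint's range is limited). The gripper opens to 88 mm and grips with 3 to 60 N. Pads are 20 mm wide; open, the fingers measure 115 mm over their backs; the gripper's body (75 mm by 178 mm) begins 61 mm behind the grasp point.
Start: joints at [-1.266, 0.411, -0.013, 1.596, 0.006, 1.134, -0.082], TCP at [0.228, 0.582, 0.202] pointing down, gripper open.
Joint ranges: [-2.95, 2.95], [-0.29, 1.99], [-1.47, 1.44], [0.14, 2.54], [-1.03, 4.17], [0.13, 1.85], [-2.86, 2.86]. Speed limits (rad/s): [2.39, 2.39, 3.01, 3.01, 3.14, 3.14, 3.14].

## Interface

Orientations are given as [roll, pitch, yaw] about the fixed x, y, z axes, in that order (R = Rz(yaw) Ry(pitch) Rx(roll)).
In Python, from workcell import arm gives the robot as it stands.
- The arm moves only by the tool jog_arm, never from a script. Its argument "moves" is a list of rows, each a list of 7 numbers: the turn, a rotation vector about the tool's x, y, z in degrees, then the shift along the tool's x, y, z in cm, then the opening in per cent of the stroke, from 0 (shut) to 100 (fully open). In form: [[rx, ry, rz, x, y, z, claw], ...]. A call has 1 to 20 rows; each row is the pose to reach, as a shift and turn from the pose commanded when the call began, along the tool's axes at that moment; what a row does not reach only later rows make up. A row lasts 1/12 s, in which the tool goes at most 41.7 mm and 7.16 degrees, less where a joint would pass 70% of its speed; a pose out of reach is approached as far as the arm can. A call with a gripper value outside its range is refused whole. The fingers move at their own pace and stop on an object; the grip force is fixed at half the most. Time passes only in rows, so rows that repeat a pose let the fingers close. It gives the time, the measured TCP pose, the force, the opening and the grip force at its end, in the units of the state.
- arm.sense(): the state, without advancing time (a new reading comes with each control period).
- arm.camera(name): name is "scene" or "top" or "wrist"; returns a dict with "img" (384x512x3 uint8, red, green, blue), "z_map" (384x512 float32, m along the optical axis (not along the pixel's ray), 0 where there is no reading), "vertical_fov" (degrees; the focal length in pixels is half the picture's height over the tangent of half this angle, whatever the lens; pixels are square), "cx", "cy" (the principal point, pixels), "position" and "orientation" of the camera in the world; the wrist camera has in their place "T_tool_cam" (4x4, takes a point from camera to tool coordinates, whose origin is the TCP and whose axes are the flange's). Camera axes: x right, y up, looking along -z (the intrinsics and any distortion apply to the point x, -y, -z); pixel columns grow to the right and rows downward; lengths in m; the calibration is good to about 2 mm. The wrist camera is an equidistant fisheye: a pixel r from the principal point sees the ray r / f radians off the axis. A picture is of the moment at which its call begins: read the wrist's pose just before it.
- arm.finish_job(): hands the job in; it is judged then, once.
Trained networks look in a picture, given as the dict that the camera call returned (one of the last four; its "shot" number tells which), for a name from the list of things; names that differ only in an ending like _2 or _b are one class to them, and where a whole thing is asked for, a point or a joint stands for the part that bears it (a point fixed in the world has none). Each returns a list of dicts, best first, with "score" (0 to 1); they miss things now and then, are a little off and sometimes report something else, mostly with a low value. They report only what shows in the picture. A call takes as long as a camera call. They do not tell look-alikes from the thing itself.
- arm.look_for(picture, thing): "location" ([column, row] in pixels, amid what is visible of it).
- arm.outline_of(picture, thing): "mask" (384x512 bool, what is visible of it) and "location" ([column, row] in pixels, amid what is visible of it).
The state is a dict: "clock": time; "q": joint angles; "joint_vel": joint speeds; "tau": joint torques, N m; "tool_pos": TCP position; "eef_rot": TCP orientation; "contact_force": force on the tool from outside, world axes, zero at the start; "moment": the same for the moment, N m; "grip_width": opening from 0.0 (shut) to 1.0 (fully open); "grip_force": force on a finger pad.
Only numpy, scipy, OpenCV 4.12 (cv2) and the standard library are available. Lean on these libraries where they do the work, as an engineer would, in place of code of your own. Each camera call takes 0.05 s, during which the arm holds its last target. There are 200 camera calls.

## Task

Bring the largest of the three bottles in the feeder's sliding carrier squarely in front of the reader's window by pressing the feeder's sprung lever down to its stop and letting it come up again, as many times as needed: each full stroke moves the carrier one tooth and the ratchet cannot go back, so do not overshoot. Work only the lever; do not touch the carrier or the large bottle, and leave the bottle standing upright.

Things in the scene. Friction and masses are not known exactly. Their poses are not given: they have to be found in the camera images.
- calibrator: Largest of three brown bottles standing in the carrier's pockets: 44 mm wide, 78 mm tall, white cap (the other two: 36 mm wide, 62 mm tall). Origin: centre of its underside. Starts in any of the three pockets, with 1 to 2 mm of play.
- read_point (a point): Spot on the track's centre line before the reader (grey column 129 mm tall, dark window), 20 mm above the worktop, level with the carrier's floor. Axes are the feeder's: y = the carrier's way of travel (to the robot's left), x = across the track to the reader, z up. The feeder is fixed, bed 150 x 350 mm, turned up to 10 degrees.
- lever_pad (a point): Centre of the top of the lever's black thumb pad, 38 (feeder x) x 42 mm (y), on the robot's side, on an 85 mm arm; the pivot shaft (along feeder x, 105 mm high) lies on its +y side. Pad at rest 132 mm above the worktop, sloping 15 degrees; full stroke 44 mm straight down to a hard stop at 88 mm. Takes 4 to 10 N; a spring lifts it again within 0.5 s of letting go.
- carrier: White sliding carrier, 54 x 152 mm, three pockets in a row 48 mm apart, steel strip of 7 teeth on the robot's side. A full lever stroke moves it 24 mm along feeder +y (a short one less), the return none; friction holds it. Travel 168 mm. Origin: its middle, at worktop height. At the start the pockets are 48, 96 and 144 mm (2, 4, 6 strokes) before the read point.
Things that resemble listed ones, but are neither listed nor needed, are in the scene too. Leave any orange or turquoise look-alike of the calibrator alone.

How it is judged:
By the outcome, as a careful person would: the job done as asked, in the order asked, and still so for the second after the job is handed in, with the robot touching nothing.
It also fails if it takes over 51 s, if anything falls off the work surface, if the arm or the gripper's body presses on something with over 40 N, if the wrist force passes 120 N, or if a joint passes its speed limit or range.

## Working session

There is one attempt and no reset: what is moved stays moved. The work goes in short steps, Python scripts to look and compute and a tool call to move; the robot and the scene stay as the last step left them, time stands still between calls to the robot, and variables do not carry over. Pictures are saved under pics/ and viewed, at most 10 in all, crops included, and the job is handed in when it is done.

Besides the shell and the picture viewer there is one more tool, called after ">>>" in YAML: its name, and indented under it one key for each argument. jog_arm: Moves the arm, as the interface text tells. Its arguments: {"type":"object","properties":{"moves":{"type":"array"}},"required":["moves"]}

```bash
mkdir -p pics; ls; cat > h.py <<'E'
import numpy as np, cv2
from scipy.spatial.transform import Rotation as R
from workcell import arm
def world(p,uv):
    H,W=p["img"].shape[:2]; f=H/2/np.tan(np.radians(p["vertical_fov"])/2)
    uv=np.atleast_2d(uv).astype(float); z=p["z_map"][uv[:,1].astype(int),uv[:,0].astype(int)]
    c=np.c_[(uv[:,0]-p["cx"])/f*z,-(uv[:,1]-p["cy"])/f*z,-z]
    o=np.array(p["orientation"]); 
    M=o if o.shape==(3,3) else R.from_euler("xyz",o).as_matrix()
    return c@M.T+np.array(p["position"])
E
python3 - <<'E'
from h import *
s=arm.sense(); print(s, arm.tip_reach)
ims=[]
for n in("scene","top"):
    p=arm.camera(n); print(n,{k:v for k,v in p.items() if k not in("img","z_map")})
    for t in("calibrator","lever_pad","carrier"):
        for d in arm.look_for(p,t): print(t,d, world(p,d["location"]).round(3))
    cv2.imwrite(f"pics/{n}.png",p["img"][:,:,::-1])
E
```

```text
pics
{'clock': 0.0, 'q': array([-1.26620998,  0.41187192, -0.01271024,  1.59701898,  0.00558009,
        1.13429056, -0.08219647]), 'joint_vel': array([-0.00029513, -0.00046979,  0.00097012,  0.00179471,  0.00224654,
       -0.00071712,  0.00053449]), 'tau': array([ 1.23948757e-03, -5.87943685e+01,  6.42323345e-01, -2.91074717e+01,
       -5.37621242e-02,  1.84046337e-02,  7.75755507e-05]), 'tool_pos': array([0.22747667, 0.58157054, 0.2007368 ]), 'eef_rot': array([-3.14004192e+00,  9.27149325e-05,  2.76882435e+00]), 'contact_force': array([-0.2119544 ,  0.00407312,  0.52901033]), 'moment': array([0.00592574, 0.00159868, 0.02222012]), 'grip_force': 0.0, 'grip_width': 1.0035424756670324} 0.011
scene {'vertical_fov': 53.29656234823831, 'cx': 262.40191700467705, 'cy': 193.68443242010275, 'position': array([0.09935262, 0.48054764, 0.518843  ]), 'orientation': array([ 1.03535198, -0.00465783, -2.45866706]), 'shot': 1}
calibrator {'location': [330.6, 194.4], 'score': 0.95} [[ 0.474 -0.246  0.043]]
calibrator {'location': [156.8, 234.2], 'score': 0.8} [[0.667 0.124 0.044]]
calibrator {'locat
[... 218 characters left out ...]
vertical_fov': 49.29084608546006, 'cx': 257.71318519403604, 'cy': 196.06578814185872, 'position': array([ 0.45817345, -0.06191564,  1.08938588]), 'orientation': array([ 1.22887024e-01, -1.01229460e-04, -1.58963678e+00]), 'shot': 2}
calibrator {'location': [189.2, 163.3], 'score': 0.73} [[0.67  0.104 0.066]]
calibrator {'location': [338.1, 237.1], 'score': 0.66} [[ 0.48  -0.256  0.08 ]]
calibrator {'location': [236.1, 201.9], 'score': 0.58} [[ 0.568 -0.012  0.095]]
lever_pad {'location': [249.9, 247.8], 'score': 0.81} [[ 0.458 -0.044  0.122]]
lever_pad {'location': [220.8, 221.1], 'score': 0.21} [[0.527 0.031 0.026]]
carrier {'location': [260.0, 209.8], 'score': 0.72} [[ 0.555 -0.07   0.021]]
```

```bash
python3 - <<'E'
import cv2,numpy as np
a=cv2.imread("pics/scene.png")[120:300,120:380]; b=cv2.imread("pics/top.png")[120:300,140:400]
cv2.imwrite("pics/both.png",np.hstack([cv2.resize(x,None,fx=1.5,fy=3.0) if 0 else cv2.resize(x,(400,277)) for x in(a,b)]))
cv2.imwrite("pics/t.png",cv2.resize(b,(780,540),interpolation=cv2.INTER_CUBIC))
cv2.imwrite("pics/s.png",cv2.resize(a,(780,540),interpolation=cv2.INTER_CUBIC))
E
```

```text
(no output)
```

View pics/t.png

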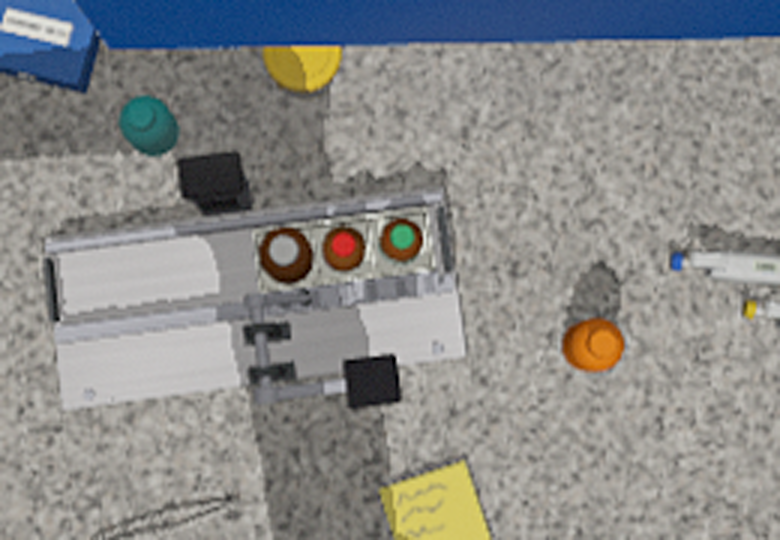

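View pics/s.png

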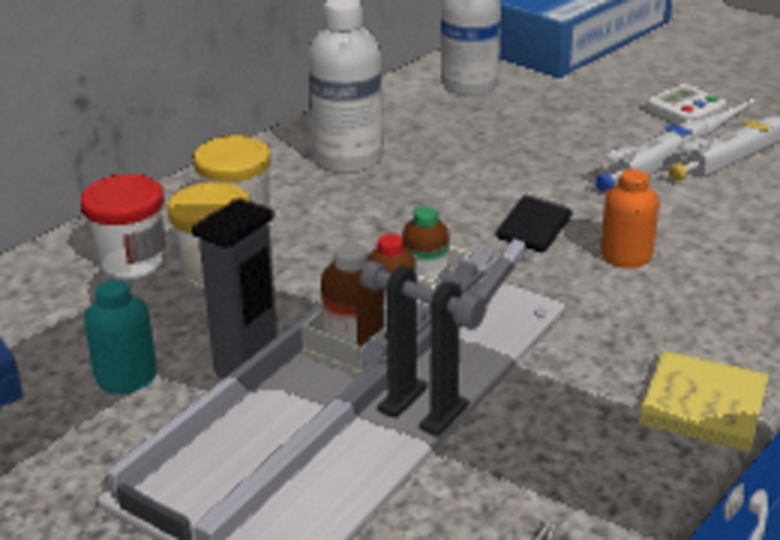

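```bash
python3 - <<'E'
from h import *
p=arm.camera("top")
def c(u,v): return [140+u/3,120+v/3]
for n,uv in dict(white=(284,250),red=(343,245),green=(402,236),reader=(213,178),railL=(60,332),railR=(240,305),bedL=(66,408),bedR=(464,357),bedTR=(445,190)).items(): print(n,world(p,c(*uv)).round(4))
for cam in("top","scene"):
    p=arm.camera(cam)
    m=arm.outline_of(p,"lever_pad")[0]; v,u=np.nonzero(cv2.erode(m["mask"].astype(np.uint8),np.ones((2,2)))); w=world(p,np.c_[u,v])
    w=w[(w[:,2]>.1)]; 
    A=np.c_[w[:,:2]-w[:,:2].mean(0),np.ones(len(w))]; k=np.linalg.lstsq(A,w[:,2],rcond=None)[0]
    print(cam,m["score"],m["location"],len(w),w.mean(0),w.min(0),w.max(0),k)
    hull=cv2.minAreaRect((w[:,:2]*1000).astype(np.float32)); print(hull)
s=arm.sense(); print(s["clock"])
E
```

```text
white [[ 0.5642 -0.0091  0.0983]]
red [[ 0.569  -0.0559  0.0828]]
green [[ 0.5754 -0.1037  0.0823]]
reader [[0.6184 0.0438 0.1268]]
railL [[0.5059 0.1853 0.0237]]
railR [[0.5256 0.0324 0.028 ]]
bedL [[0.4419 0.1824 0.0115]]
bedR [[ 0.4787 -0.1573  0.01  ]]
bedTR [[ 0.6248 -0.1457  0.0007]]
top 0.64 [249.7, 246.6] 461 [ 0.46320503 -0.04736482  0.13753627] [ 0.43946729 -0.09648298  0.10245093] [0.52649934 0.01778632 1.08938588] [-0.03802294 -0.38646161  0.13753627]
((481.98504638671875, -39.026214599609375), (120.12699127197266, 81.2270736694336), 85.27577209472656)
scene 0.64 [288.0, 204.5] 542 [ 0.45985777 -0.03796196  0.12144698] [ 0.09935262 -0.09829523  0.10003785] [0.52465746 0.48054764 0.518843  ] [-0.63140521  0.05381417  0.12144698]
((330.65435791015625, 219.45745849609375), (130.22720336914062, 685.357666015625), 30.779253005981445)
0.65
```

```bash
python3 - <<'E'
from h import *
p=arm.camera("top"); f=lambda u,v:[140+u/3,120+v/3]
u,v=np.meshgrid(np.arange(250,278),np.arange(233,260)); u=u.ravel();v=v.ravel()
k=(p["img"][v,u].max(1)<50)&(p["z_map"][v,u]>0); w=world(p,np.c_[u,v][k]); w=w[(w[:,2]>.105)&(w[:,2]<.2)]
A=np.c_[w[:,:2]-w[:,:2].mean(0),np.ones(len(w))]
print(len(w),w.mean(0),w.min(0),w.max(0),np.linalg.lstsq(A,w[:,2],rcond=None)[0],cv2.minAreaRect((w[:,:2]*1000).astype(np.float32)))
s=arm.sense(); M=R.from_euler("xyz",s["eef_rot"])
for yaw in (96.4,):
    t=np.array([w[:,0].mean(),w[:,1].mean(),.165]); print(M.inv().apply(t-s["tool_pos"])*100, np.degrees((M.inv()*R.from_euler("xyz",[np.pi,0,np.radians(yaw)])).as_rotvec()))
E
```

```text
262 [ 0.4604597  -0.07527384  0.13247203] [ 0.44176246 -0.09458506  0.12461723] [ 0.4777577  -0.05594006  0.14067645] [ 0.0399168  -0.26222818  0.13247203] ((460.4498596191406, -75.71437072753906), (35.13180923461914, 38.61517333984375), 5.358783721923828)
[-45.62369507 -52.74075101   3.65402058] [ 3.72741533e-03 -3.09896589e-03  6.22410008e+01]
```

The task's bottle is the white-capped brown one, at crop (285,250) in the top view. It sits in the leading pocket, 47 mm before the reader by measurement, so it needs 2 strokes. The orange bottle at crop (595,345) and the turquoise one at (150,125) stand outside the carrier and are look-alikes. The pad is at (0.460, -0.075, 0.132), which matches the given height and size.

>>> jog_arm:
  moves:
    - [0,0,62.2,-45.6,-52.7,1,0]
    - [0,0,62.2,-45.6,-52.7,1,0]
    - [0,0,62.2,-45.6,-52.7,1,0]
    - [0,0,62.2,-45.6,-52.7,1,0]
    - [0,0,62.2,-45.6,-52.7,1,0]
    - [0,0,62.2,-45.6,-52.7,1,0]
    - [0,0,62.2,-45.6,-52.7,1,0]
    - [0,0,62.2,-45.6,-52.7,1,0]
    - [0,0,62.2,-45.6,-52.7,1,0]
    - [0,0,62.2,-45.6,-52.7,1,0]
    - [0,0,62.2,-45.6,-52.7,1,0]
    - [0,0,62.2,-45.6,-52.7,1,0]
    - [0,0,62.2,-45.6,-52.7,1,0]
    - [0,0,62.2,-45.6,-52.7,1,0]
    - [0,0,62.2,-45.6,-52.7,1,0]
    - [0,0,62.2,-45.6,-52.7,1,0]
    - [0,0,62.2,-45.6,-52.7,3.6,0]
    - [0,0,62.2,-45.6,-52.7,3.6,0]
    - [0,0,62.2,-45.6,-52.7,3.6,0]
    - [0,0,62.2,-45.6,-52.7,3.6,0]

```text
clock: 2.37
tool_pos: [0.4602, -0.0743, 0.1655]
eef_rot: [-3.141, -0.0, 1.683]
contact_force: [-0.3, 0.2, -0.1]
grip_width: 0.007
grip_force: 0.0
```

```bash
python3 - <<'E'
from h import *
a=arm.camera("scene")["img"][110:270,180:360]; b=arm.camera("wrist")["img"]
cv2.imwrite("pics/c1.png",np.hstack([cv2.resize(a,(405,360)),cv2.resize(b,(395,360))])[:,:,::-1])
E
```

```text
(no output)
```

View pics/c1.png

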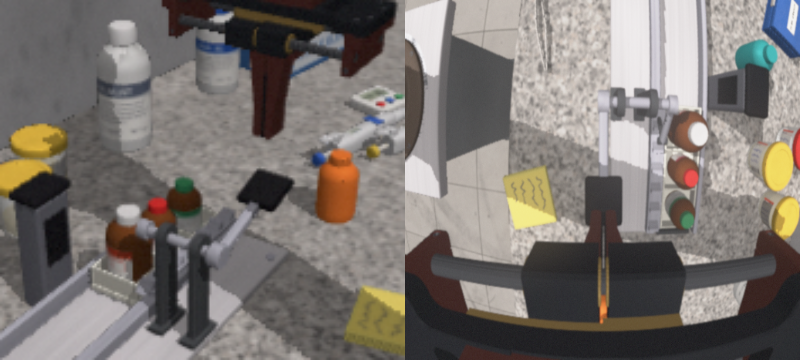

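The closed fingertips (wrist view at 603,215) are centred over the pad (585–621, 177–225). I'll press now.

>>> jog_arm:
  moves:
    - [0,0,0,0,0,1,0]
    - [0,0,0,0,0,2,0]
    - [0,0,0,0,0,2.8,0]
    - [0,0,0,0,0,3.5,0]
    - [0,0,0,0,0,4.2,0]
    - [0,0,0,0,0,4.9,0]
    - [0,0,0,0,0,5.5,0]
    - [0,0,0,0,0,5.8,0]
    - [0,0,0,0,0,5.8,0]

```text
clock: 3.22
tool_pos: [0.4604, -0.0751, 0.107]
eef_rot: [-3.141, 0.0, 1.683]
contact_force: [-0.7, 0.0, 2.5]
grip_width: 0.002
grip_force: 1.0
```

>>> jog_arm:
  moves:
    - [0,0,0,0,0,0.2,0]
    - [0,0,0,0,0,0.4,0]
    - [0,0,0,0,0,0.4,0]

```text
clock: 3.47
tool_pos: [0.4606, -0.075, 0.1035]
eef_rot: [3.141, 0.0, 1.683]
contact_force: [-1.3, -1.4, 3.4]
grip_width: 0.005
grip_force: 1.1
```

>>> jog_arm:
  moves:
    - [0,0,0,0,0,0.2,0]
    - [0,0,0,0,0,0.3,0]
    - [0,0,0,0,0,0.3,0]

```text
clock: 3.72
tool_pos: [0.4607, -0.075, 0.1006]
eef_rot: [3.141, 0.0, 1.683]
contact_force: [0.4, -1.7, 4.1]
grip_width: 0.005
grip_force: 1.7
```

>>> jog_arm:
  moves:
    - [0,0,0,0,0,0.1,0]
    - [0,0,0,0,0,0.2,0]
    - [0,0,0,0,0,0.2,0]

```text
clock: 3.97
tool_pos: [0.4608, -0.0753, 0.0987]
eef_rot: [3.141, 0.001, 1.683]
contact_force: [0.0, -3.4, 5.0]
grip_width: 0.004
grip_force: 2.4
```

>>> jog_arm:
  moves:
    - [0,0,0,0,0,0.1,0]
    - [0,0,0,0,0,0.2,0]
    - [0,0,0,0,0,0.2,0]

```text
clock: 4.22
tool_pos: [0.4608, -0.0756, 0.0968]
eef_rot: [3.141, 0.001, 1.683]
contact_force: [-0.4, -2.7, 5.1]
grip_width: 0.005
grip_force: 2.5
```

```bash
python3 - <<'E'
from h import *
a=arm.camera("scene")["img"][130:250,230:350]; b=arm.camera("wrist")["img"][130:310,170:350]
cv2.imwrite("pics/c2.png",np.hstack([cv2.resize(a,(400,400)),cv2.resize(b,(400,400))])[:,:,::-1])
E
```

```text
(no output)
```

View pics/c2.png

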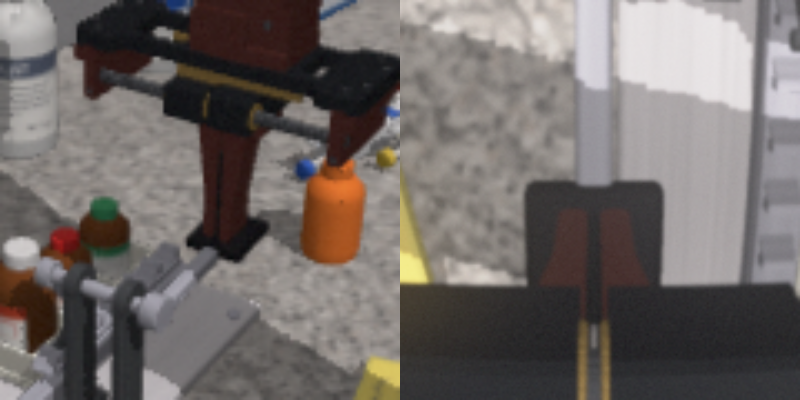

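The fingertips are centred on the pad and there's no stop yet, so I'll keep pressing.

>>> jog_arm:
  moves:
    - [0,0,0,0,0,0.1,0]
    - [0,0,0,0,0,0.2,0]
    - [0,0,0,0,0,0.2,0]

```text
clock: 4.57
tool_pos: [0.4608, -0.0756, 0.0948]
eef_rot: [3.141, 0.001, 1.683]
contact_force: [-0.1, -4.5, 6.1]
grip_width: 0.005
grip_force: 2.6
```

>>> jog_arm:
  moves:
    - [0,0,0,0,0,0.1,0]
    - [0,0,0,0,0,0.2,0]
    - [0,0,0,0,0,0.2,0]

```text
clock: 4.82
tool_pos: [0.4608, -0.0757, 0.0928]
eef_rot: [3.141, 0.001, 1.683]
contact_force: [0.2, -4.7, 5.3]
grip_width: 0.006
grip_force: 2.6
```

```bash
cat > c.py <<'E'
from h import *
p=arm.camera("scene"); I=p["img"].astype(int)
u,v=np.meshgrid(np.arange(512),np.arange(384)); w=world(p,np.c_[u.ravel(),v.ravel()]).reshape(384,512,3)
fy=np.array([-.112,.9937]); fx=np.array([.9937,.112]); o=np.array([.564,-.009])
a=(w[...,:2]-o)@fy; b=(w[...,:2]-o)@fx
# bottle caps / tops near the track line
for lo,hi,n in((.088,.110,"white"),):
    m=(w[...,2]>lo)&(w[...,2]<hi)&(abs(b)<.02)&(a>-.03)&(a<.09)&(I.min(2)>90)
    print(n,m.sum(),a[m].mean()*1e3 if m.any() else None, a[m].min()*1e3,a[m].max()*1e3)
for d in arm.look_for(p,"calibrator")[:4]:
    c,r=map(int,d["location"]); print("cal",d["score"],d["location"],w[r,c].round(3),(a[r,c]*1e3).round(1))
k=(I.max(2)<45); pc=np.array([.460,-.075]); m=k&(abs(w[...,:2]-pc).max(2)<.025)&(w[...,2]>.07)&(w[...,2]<.15)
q=w[m]; A=np.c_[q[:,:2]-pc,np.ones(len(q))]
print("pad",len(q),q.mean(0),q[:,2].min(),q[:,2].max(),np.linalg.lstsq(A,q[:,2],rcond=None)[0])
print(arm.sense()["clock"])
E
python3 c.py
```

```text
white 85 7.913116889446376 -5.8141649348182165 16.857975554719708
cal 0.95 [328.4, 192.3] [ 0.48  -0.244  0.048] -224.3
cal 0.94 [156.6, 234.1] [0.667 0.126 0.046] 122.2
cal 0.62 [231.8, 220.1] [0.557 0.016 0.071] 26.1
pad 208 [ 0.45309311 -0.07145071  0.11735541] 0.1039869149665878 0.14994663458661112 [ 0.14856747 -0.05714747  0.11858439]
4.9167
```

The pad is still at about z = 0.105 and the carrier has moved only about 8 mm. The shut fingertips evidently sit higher than nominal, so I'll carry on down in small steps.

>>> jog_arm:
  moves:
    - [0,0,0,0,0,0.3,0]
    - [0,0,0,0,0,0.6,0]
    - [0,0,0,0,0,0.9,0]
    - [0,0,0,0,0,0.9,0]

```text
clock: 5.25
tool_pos: [0.4609, -0.0759, 0.0837]
eef_rot: [3.14, 0.001, 1.682]
contact_force: [-0.8, -4.5, 6.5]
grip_width: 0.002
grip_force: 3.2
```

```bash
python3 c.py
```

```text
white 89 14.557250744998354 0.07874984408361484 24.709119316481814
cal 0.91 [156.9, 233.3] [0.668 0.125 0.047] 121.0
cal 0.75 [230.3, 221.4] [0.553 0.024 0.074] 33.5
cal 0.58 [329.7, 196.1] [ 0.477 -0.244  0.038] -223.9
pad 200 [ 0.45301109 -0.07127805  0.11108045] 0.0973990654343207 0.14953981333480493 [ 0.18441774 -0.02498689  0.11246233]
5.35
```

>>> jog_arm:
  moves:
    - [0,0,0,0,0,0.3,0]
    - [0,0,0,0,0,0.6,0]
    - [0,0,0,0,0,0.6,0]

```text
clock: 5.6
tool_pos: [0.4609, -0.0757, 0.0777]
eef_rot: [3.14, 0.001, 1.682]
contact_force: [0.7, -4.3, 6.2]
grip_width: 0.006
grip_force: 3.5
```

>>> jog_arm:
  moves:
    - [0,0,0,0,0,0.1,0]
    - [0,0,0,0,0,0.2,0]
    - [0,0,0,0,0,0.2,0]

```text
clock: 5.85
tool_pos: [0.4609, -0.0755, 0.0759]
eef_rot: [3.14, 0.001, 1.683]
contact_force: [-0.8, -4.1, 7.3]
grip_width: 0.006
grip_force: 3.8
```

>>> jog_arm:
  moves:
    - [0,0,0,0,0,0.1,0]
    - [0,0,0,0,0,0.2,0]
    - [0,0,0,0,0,0.2,0]

```text
clock: 6.1
tool_pos: [0.4609, -0.0753, 0.0739]
eef_rot: [3.14, 0.0, 1.683]
contact_force: [-0.1, -3.0, 7.5]
grip_width: 0.007
grip_force: 4.2
```

>>> jog_arm:
  moves:
    - [0,0,0,0,0,0.1,0]
    - [0,0,0,0,0,0.2,0]
    - [0,0,0,0,0,0.2,0]

```text
clock: 6.35
tool_pos: [0.4609, -0.075, 0.0719]
eef_rot: [3.141, 0.0, 1.683]
contact_force: [-0.6, -2.3, 7.8]
grip_width: 0.006
grip_force: 4.0
```

>>> jog_arm:
  moves:
    - [0,0,0,0,0,0.1,0]
    - [0,0,0,0,0,0.2,0]
    - [0,0,0,0,0,0.2,0]

```text
clock: 6.6
tool_pos: [0.4609, -0.0747, 0.07]
eef_rot: [3.141, -0.0, 1.683]
contact_force: [-0.7, -0.8, 8.7]
grip_width: 0.005
grip_force: 4.5
```

```bash
python3 c.py
```

```text
white 87 25.985862381489287 12.013488068497164 34.58478321476393
cal 0.84 [229.0, 223.3] [0.549 0.031 0.074] 41.3
cal 0.75 [156.5, 232.9] [0.666 0.126 0.051] 122.3
cal 0.7 [329.9, 197.7] [ 0.476 -0.245  0.035] -224.4
cal 0.28 [218.6, 255.7] [0.555 0.061 0.008] 70.6
pad 206 [ 0.45294684 -0.06919168  0.10333854] 0.07790270263980298 0.14927908194940076 [ 0.27556659 -0.13191423  0.10604836]
6.7
```

>>> jog_arm:
  moves:
    - [0,0,0,0,0,0.1,0]
    - [0,0,0,0,0,0.2,0]
    - [0,0,0,0,0,0.2,0]

```text
clock: 6.95
tool_pos: [0.461, -0.0747, 0.069]
eef_rot: [3.14, -0.001, 1.683]
contact_force: [-5.2, -0.3, 26.3]
grip_width: 0.001
grip_force: 12.7
```

>>> jog_arm:
  moves:
    - [0,0,0,0,0,0.1,0]
    - [0,0,0,0,0,0.1,0]

```text
clock: 7.12
tool_pos: [0.4611, -0.0746, 0.0686]
eef_rot: [3.14, -0.002, 1.683]
contact_force: [-9.8, 0.8, 35.9]
grip_width: 0.006
grip_force: 17.0
```

The hard stop is reached, with force jumping to 36 N at TCP z ≈ 0.069. I'll release fully and check.

>>> jog_arm:
  moves:
    - [0,0,0,0,0,-2,0]
    - [0,0,0,0,0,-4,0]
    - [0,0,0,0,0,-6,0]
    - [0,0,0,0,0,-8,0]
    - [0,0,0,0,0,-9.9,0]
    - [0,0,0,0,0,-9.9,0]
    - [0,0,0,0,0,-9.9,0]
    - [0,0,0,0,0,-9.9,0]
    - [0,0,0,0,0,-9.9,0]
    - [0,0,0,0,0,-9.9,0]
    - [0,0,0,0,0,-9.9,0]

```text
clock: 8.03
tool_pos: [0.4599, -0.0748, 0.1648]
eef_rot: [-3.14, 0.0, 1.683]
contact_force: [-0.1, -0.7, 0.6]
grip_width: 0.003
grip_force: 0.0
```

```bash
python3 c.py; python3 - <<'E'
from h import *
a=arm.camera("scene")["img"][110:270,180:360]; b=arm.camera("wrist")["img"]
cv2.imwrite("pics/c3.png",np.hstack([cv2.resize(a,(405,360)),cv2.resize(b,(395,360))])[:,:,::-1])
E
```

```text
white 92 26.431776205970657 12.564758604443572 35.98825069831396
cal 0.92 [155.6, 233.9] [0.667 0.128 0.049] 124.2
cal 0.91 [228.3, 225.1] [0.55  0.034 0.071] 43.9
cal 0.76 [331.9, 191.2] [ 0.474 -0.246  0.053] -225.4
pad 266 [ 0.45720873 -0.07324986  0.12924043] 0.11905567177897936 0.13623960921213796 [ 0.05981663 -0.29444606  0.12992271]
8.1333
```

View pics/c3.png

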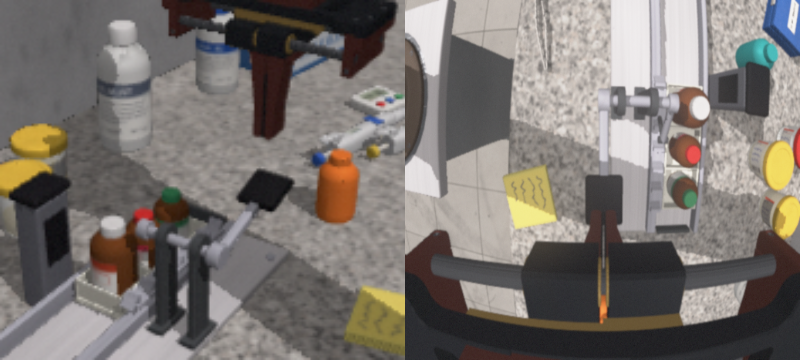

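Stroke 1 is complete. The white-capped bottle moved one tooth (wrist view 690,105) and the lever is back up. Now stroke 2.

>>> jog_arm:
  moves:
    - [0,0,0,0,0,1.5,0]
    - [0,0,0,0,0,3,0]
    - [0,0,0,0,0,4,0]
    - [0,0,0,0,0,4.5,0]
    - [0,0,0,0,0,5,0]
    - [0,0,0,0,0,5.4,0]
    - [0,0,0,0,0,5.8,0]
    - [0,0,0,0,0,6.2,0]
    - [0,0,0,0,0,6.6,0]
    - [0,0,0,0,0,7,0]
    - [0,0,0,0,0,7.3,0]
    - [0,0,0,0,0,7.6,0]
    - [0,0,0,0,0,7.9,0]
    - [0,0,0,0,0,8.2,0]
    - [0,0,0,0,0,8.5,0]
    - [0,0,0,0,0,8.8,0]
    - [0,0,0,0,0,9.1,0]
    - [0,0,0,0,0,9.3,0]
    - [0,0,0,0,0,9.5,0]
    - [0,0,0,0,0,9.5,0]

```text
clock: 9.9
tool_pos: [0.4612, -0.0752, 0.0708]
eef_rot: [3.14, 0.0, 1.683]
contact_force: [-1.3, -2.0, 6.7]
grip_width: 0.003
grip_force: 3.7
```

>>> jog_arm:
  moves:
    - [0,0,0,0,0,0.1,0]
    - [0,0,0,0,0,0.2,0]
    - [0,0,0,0,0,0.3,0]
    - [0,0,0,0,0,0.3,0]

```text
clock: 10.23
tool_pos: [0.4613, -0.075, 0.069]
eef_rot: [3.14, -0.001, 1.683]
contact_force: [-5.0, -0.6, 25.1]
grip_width: 0.006
grip_force: 12.0
```

Again at the stop (25 N at z = 0.069). I'll add a hair more as before, then release and rise clear.

>>> jog_arm:
  moves:
    - [0,0,0,0,0,0.1,0]
    - [0,0,0,0,0,0.1,0]
    - [0,0,0,0,0,-2,0]
    - [0,0,0,0,0,-4,0]
    - [0,0,0,0,0,-6,0]
    - [0,0,0,0,0,-8,0]
    - [0,0,0,0,0,-10,0]
    - [0,0,0,0,0,-12,0]
    - [0,0,0,0,0,-14,0]
    - [0,0,0,0,0,-14,0]
    - [0,0,0,0,0,-14,0]
    - [0,0,0,0,0,-14,0]
    - [0,0,0,0,0,-14,0]

```text
clock: 11.32
tool_pos: [0.4597, -0.0746, 0.2065]
eef_rot: [-3.14, -0.0, 1.683]
contact_force: [-0.7, 0.3, -0.3]
grip_width: 0.008
grip_force: 0.0
```

```bash
python3 c.py; python3 - <<'E'
from h import *
a=arm.camera("scene")["img"][110:270,180:360]; b=arm.camera("wrist")["img"][60:260,200:400]
cv2.imwrite("pics/c4.png",np.hstack([cv2.resize(a,(405,360)),cv2.resize(b,(395,360))])[:,:,::-1])
E
```

```text
white 98 49.82826216270801 36.107537126757876 59.15013173367297
cal 0.9 [156.3, 233.6] [0.667 0.125 0.048] 122.1
cal 0.79 [332.8, 193.3] [ 0.473 -0.25   0.046] -229.6
cal 0.73 [220.5, 228.8] [0.549 0.056 0.076] 66.5
pad 270 [ 0.45701612 -0.07320055  0.12923959] 0.11915092857066567 0.1356388161627004 [ 0.05475122 -0.29119482  0.12992695]
11.4167
```

View pics/c4.png

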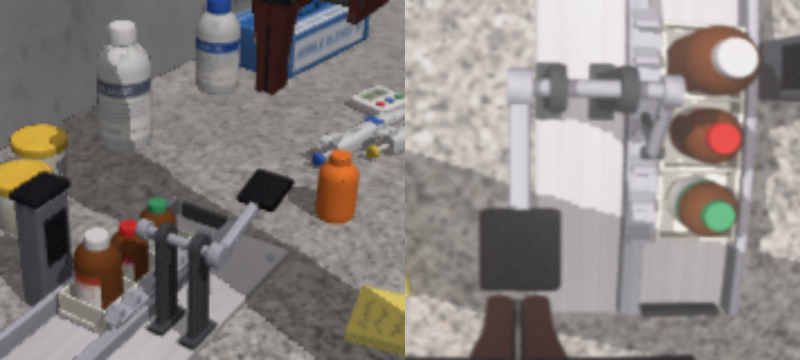

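The large bottle stands upright in front of the reader (wrist crop bottle 710,60, reader 785,70). Stroke 2 moved it 23.4 mm. The lever is up and the robot is clear, so I'll hand in.

```bash
python3 -c "
from workcell import arm
print(arm.finish_job())"
```

```text
the job is handed in; nothing more can be done
None
```

Job handed in: two full lever strokes brought the large white-capped brown bottle in front of the reader, upright by the last pictures, with the lever back up and the arm clear at 11.4 s.

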